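# Sweep the loose cleats into the stowage bay and turn the table sweep round in its shelf

### The arm

A 6-joint arm with a two-finger parallel gripper is mounted at the origin on the work surface. World frame = base frame: x ahead of the robot, y to its left, z up, the work surface at z = 0. Lengths are in mm, angles in rad, forces in N, time in s.
With the tool pointing down it reaches from about 275 to 1000 mm from the base axis. Payload 8.4 kg.
Tool frame: the origin (TCP) lies at the very end of the fingers, on their centre line; the grasp point (between the pads) lies 19 mm behind it; z points along the fingers, x is the direction in which the jaws open and shut, and the axes are right-handed (so a half turn about z gives the same grasp; the last joint's range is limited). The gripper opens to 85 mm and grips with 20 to 120 N. Pads are 22 mm wide; open, the fingers measure 114 mm over their backs; the gripper's body (76 mm by 85 mm) begins 54 mm behind the grasp point. The pads swing forward as they close: fully open they stand 13 mm farther back than shut.
Start: joints at [-1.272, 0.353, 1.633, -0, 1.155, -0.002], TCP at [185.176, -596.94, 198.481] pointing down, gripper open.
Joint ranges: [-2.63, 2.63], [-0.92, 2.1], [0.06, 2.66], [-1.3, 4.44], [0, 2.69], [-3.02, 3.02]. Speed limits (rad/s): [2.22, 2.22, 2.79, 3.14, 3.14, 3.14].

### API

Orientations are given as [roll, pitch, yaw] about the fixed x, y, z axes, in that order (R = Rz(yaw) Ry(pitch) Rx(roll)).
In Python, from rig import r gives the robot as it stands. The module is installed in compiled form; this text tells all that it offers.
- The arm moves only by the tool apply_moves, never from a script. Its argument "targets" is a list that holds one entry, the list of rows, each a list of 7 numbers: the gripper's target within -1 to 1 (fully open at 1, half-way at 0, shut at -1), then the shift along the tool's x, y, z in cm, then the turn, a rotation vector about the tool's x, y, z in degrees. A call has 1 to 8 rows; each row is the pose to reach, as a shift and turn from the pose measured when the call began, along the tool's axes at that moment; what a row does not reach only later rows make up. A row lasts 1/10 s, in which the tool goes at most 50 mm and 8.59 degrees, less where a joint would pass 70% of its speed; a pose out of reach is approached as far as the arm can. A call with a gripper value outside its range is refused whole. The fingers move at their own pace and stop on an object; "newtons" is the grip in N (left out, the last holds). Time passes only in rows, so rows that repeat a pose let the fingers close. It gives the time, the measured TCP pose, the force and the opening at its end, in the units of the state.
- r.sense(): the state, without advancing time (a new reading comes with each control period).
- r.grab_frame(name): name is "side" or "top"; returns a dict with "pixels" (420x560x3 uint8, red, green, blue), "fov_y" (degrees; the focal length in pixels is half the picture's height over the tangent of half this angle, whatever the lens; pixels are square), "cx", "cy" (the principal point, pixels), "D" ([k1, k2, p1, p2, k3] as OpenCV has them; the pictures are not rectified), "R" (3x3) and "t" (3): a world point X has camera coordinates R X + t. Camera axes: x right, y down, z forward; pixel columns grow to the right and rows downward; lengths in mm; the calibration is good to about 2 mm. A picture is of the moment at which its call begins. There is no depth.
- r.sign_off(): hands the job in, once; it reports no verdict.
The state is a dict: "clock": time; "qpos": joint angles; "qvel": joint speeds; "joint_efforts": joint torques, N m; "eef_pos": TCP position; "tcp_rot": TCP orientation; "contact_force": force on the tool from outside, world axes, zero at the start; "wrist_torque": the same for the moment, N m; "opening": opening from 0.0 (shut) to 1.0 (fully open).
Only numpy, scipy, OpenCV 4.12 (cv2) and the standard library are available. Lean on these libraries where they do the work, as an engineer would, in place of code of your own. Each camera call takes 0.05 s, during which the arm holds its last target. There are 200 camera calls.

### The job

Get the chart table ready for sailing: somebody shoved the wooden table sweep handle-first under the low shelf, so draw it out and use it to sweep the three loose wooden cleats wholly into the open-mouthed stowage bay without the gripper or arm ever touching a cleat. Then put the sweep away the right way round: head first under the same shelf, lying flat and pushed right to the back, with the end of its handle left sticking out (the sweep has to be laid down and taken again by the handle's end for this). Leave the case, mug, coaster, monocular, pencil pot and torch where they are.

Things in the scene. Friction and masses are not known exactly. Their poses are not given: they have to be found in the camera images.
- sweep: Dark wooden sweep like a small rake, 194 mm long, 0.16 kg, flat underside, own x towards the head. Handle: bar 24 mm wide, 30 high, x -105 (tail) to 45 mm. Head: bar x 45 to 69 mm, 130 wide, 40 high, with an ear (12 mm thick) at each end reaching to x = 89 mm. Origin: underside; centre of mass near x = 15. Starts handle first under the shelf
- sweep_front (a point): Point midway between the ear tips of the sweep, 89 mm ahead of its origin, 20 mm above the underside; axes as the sweep
- sweep_tail (a point): Centre of the handle's tail end, 105 mm behind the sweep's origin, 15 mm above the underside; axes as the sweep
- shelf: Low birch bridge shelf, fixed, two books on top, no floor (the table runs in under it). Open only to own -x (mouth at x = -65 mm); inside of back wall at x = 53 mm; inside 118 mm deep, 190 wide (y), 60 high; roof top at 72 mm, books up to 114, outside width 214. Origin: centre of footprint at table height
- bay: Stowage bay, fixed: three wooden strips 30 mm high and 12 mm thick on the table round a cork-lined area level with the table. Open towards own +y (mouth at y = 85 mm); inside x from -135 to 135 mm, inside of the back strip at y = -85 mm. Origin: centre of the area at table height
- cleat1: Loose beech horn cleat: base block 56 x 30 x 20 mm with a round horn bar (16 mm thick, 90 mm long, along own x) on top, 36 mm high, about 0.11 kg. Origin: centre of its underside. One of three alike
- cleat2: Loose beech horn cleat: base block 56 x 30 x 20 mm with a round horn bar (16 mm thick, 90 mm long, along own x) on top, 36 mm high, about 0.11 kg. Origin: centre of its underside. One of three alike
- cleat3: Loose beech horn cleat: base block 56 x 30 x 20 mm with a round horn bar (16 mm thick, 90 mm long, along own x) on top, 36 mm high, about 0.11 kg. Origin: centre of its underside. One of three alike
- case: Blue binocular case with a snap latch, 100 x 170 x 70 mm, by the rail; bystander. Origin: centre of underside
- mug: Stainless steel mug, 76 mm across, 90 mm high, standing on the coaster; bystander. Origin: centre of underside
- coaster: Green coaster, 100 mm across, 8 mm thick, under the mug; bystander. Origin: centre of underside
- monocular: Black rubber-armoured monocular lying down, 122 mm long (own x), 44 mm thick; bystander. Origin: underside, middle
- pencil_pot: Aluminium pot with pencils, 68 mm across, 120 mm high in all; bystander. Origin: centre of underside
- torch: Aluminium torch lying down near the robot, 140 mm long (own x), 38 mm thick; bystander. Origin: underside, middle
Mind the look-alikes: they are no part of the job. Leave any white look-alike of the sweep alone. Leave any yellow look-alike of the cleat3 alone.

How it is judged (in metres and radians):
On the way, in this order (a step that is already met when the one before it is completed fails the run):
1. the sweep is drawn out until its tail is clear of the shelf (x of sweep_tail in the frame of shelf below -0.067 m), for 0.1 s.
2. all three cleats are in the bay (x of cleat1 in the frame of bay between -0.135 and 0.135 m and y of cleat1 in the frame of bay between -0.09 and 0.07 m and z of each of cleat1, cleat2, cleat3 in the frame of bay below 0.06 m and x of cleat2 in the frame of bay between -0.135 and 0.135 m and y of cleat2 in the frame of bay between -0.09 and 0.07 m and x of cleat3 in the frame of bay between -0.135 and 0.135 m and y of cleat3 in the frame of bay between -0.09 and 0.07 m), for 0.2 s.
At the end, for the whole second after the job is handed in: The centre of each cleat is inside the bay's strips and at least 15 mm in from its mouth, at rest; the sweep lies flat on the table (within 0.1 rad) head first under the shelf, its ear tips within 23 mm of the back wall, at rest (all of step 2 and x of sweep_front in the frame of shelf between 0.03 and 0.07 m and y of sweep_front in the frame of shelf between -0.1 and 0.1 m and height (world z) of sweep_front below 0.035 m and height (world z) of sweep_tail below 0.03 m and angle between sweep's own z axis and vertical below 0.1 rad and linear speed of each of cleat1, cleat2, cleat3, sweep below 0.02 m/s); the robot touches nothing.
It fails at once if the gripper or arm touches a cleat (contact force between any of the fingers, the arm and cleat1 above 0.3 N or contact force between any of the fingers, the arm and cleat2 above 0.3 N or contact force between any of the fingers, the arm and cleat3 above 0.3 N).
It fails at once if a bystander is shifted by more than 25 mm (distance of any of case, mug, coaster, monocular, pencil_pot, torch from where it was at the start of the episode above 0.025 m).
It also fails if it takes over 67 s, if anything falls off the work surface, if the arm or the gripper's body presses on something with over 40 N, if the wrist force passes 120 N, or if a joint passes its speed limit or range.

## Working session

There is one attempt and no reset: what is moved stays moved. The work goes in short steps, Python scripts to look and compute and a tool call to move; the robot and the scene stay as the last step left them, time stands still between calls to the robot, and variables do not carry over. Pictures are saved under pics/ and viewed, about 8 in all and at most 12, crops included, and the job is handed in when it is done.

Besides the shell and the picture viewer there is one more tool, called after "Request:" in YAML: its name, and indented under it one key for each argument. apply_moves: Moves the arm, as the interface text tells. Its arguments: {"type":"object","properties":{"targets":{"type":"array"},"newtons":{"type":"number"}},"required":["targets"]}

```bash
mkdir -p pics
cat > h.py <<'E'
import numpy as np, cv2
from rig import r
def snap(n,fn=None):
    f=r.grab_frame(n)
    if fn: cv2.imwrite('pics/'+fn,f["pixels"][:,:,::-1])
    h=f["pixels"].shape[0]; F=h/2/np.tan(np.radians(f["fov_y"])/2)
    f["K"]=np.array([[F,0,f["cx"]],[0,F,f["cy"]],[0,0,1]]); f["D"]=np.array(f["D"],float)
    f["R"]=np.array(f["R"]);f["t"]=np.array(f["t"],float)
    return f
def ray(f,uv,z=0):
    p=cv2.undistortPoints(np.array(uv,float).reshape(-1,1,2),f["K"],f["D"]).reshape(-1,2)
    d=np.c_[p,np.ones(len(p))]@f["R"]; c=-f["R"].T@f["t"]
    s=(z-c[2])/d[:,2]; return (c+d*s[:,None])
def proj(f,X):
    return cv2.projectPoints(np.array(X,float).reshape(-1,1,3),cv2.Rodrigues(f["R"])[0],f["t"],f["K"],f["D"])[0].reshape(-1,2)
E
python3 - <<'E'
from h import *
import pickle
for n in("top","side"):
    f=snap(n,n+"0.png"); pickle.dump(f,open(n+"0.pkl","wb"))
    print(n,-f["R"].T@f["t"],f["fov_y"])
print(r.sense())
E
```

```text
top [ 468.06640388   95.07762216 1512.1112379 ] 44.264978367431404
side [-452.2548997  1064.04216569 1213.27386964] 42.3768582982671
{'clock': 0.1, 'qpos': array([-1.27244223e+00,  3.53600748e-01,  1.63404458e+00,  4.33803673e-06,
        1.15521110e+00, -2.40472372e-03]), 'qvel': array([-0.00077251, -0.00345061, -0.00066532,  0.0006331 ,  0.00162356,
       -0.00206024]), 'joint_efforts': array([-7.42988977e-04, -6.06359339e+01, -3.42818534e+01, -8.24012022e-05,
        3.98385964e-03,  1.24586199e-05]), 'eef_pos': array([ 185.01506752, -596.50092368,  197.82962906]), 'tcp_rot': array([-3.14158565e+00,  1.26376460e-03, -1.27003925e+00]), 'contact_force': array([ 0.08297305, -0.15358047,  0.88894198]), 'wrist_torque': array([0.0200127 , 0.0473575 , 0.04859317]), 'opening': 0.9987455574073227}
```

```bash
python3 -c "
import cv2
" ; ls pics
```

```text
side0.png
top0.png
```

View pics/top0.png

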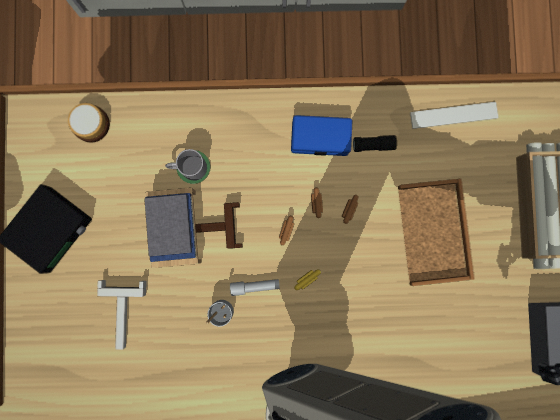

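View pics/side0.png

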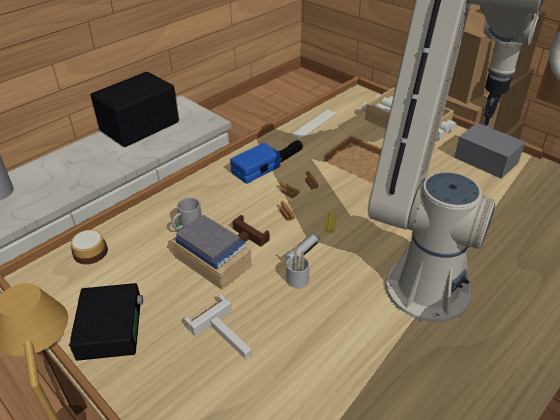

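The top view shows the shelf (books) at about (172,228), with the dark sweep sticking out of it at (195–242, 203–248). The brown cleats are at (286,230), (317,202) and (350,208). The bay is at (435,232), with its mouth to the left. The look-alikes are the yellow cleat at (307,279) and the white sweep at (121,310). The dark sweep and the three brown cleats fit the description, so I'll confirm them in an enlarged crop.

Run:
```python
import pickle; from h import *
f=pickle.load(open("top0.pkl","rb"))
im=f["pixels"][:,:,::-1]
c=cv2.resize(im[170:300,140:360],None,fx=3.6,fy=3.6,interpolation=cv2.INTER_CUBIC)
cv2.imwrite("pics/c0.png",c)
names={"bayTL":(400,186),"bayTR":(460,180),"bayBR":(471,280),"bayBL":(412,283)}
for k,v in names.items(): print(k,ray(f,[v],30)[0].round())
for k,v in {"c1":(286,230),"c2":(317,202),"c3":(350,208),"yel":(307,279),"torch":(255,286),"mono":(375,143),"case":(322,135),"mug":(190,164),"pot":(220,313)}.items(): print(k,ray(f,[v],25)[0].round())
for k,v in {"booksTL":(146,197),"TR":(192,193),"BR":(196,259),"BL":(150,262)}.items(): print(k,ray(f,[v],110)[0].round())
```

```text
bayTL [ 649. -283.   30.]
bayTR [ 662. -458.   30.]
bayBR [ 373. -476.   30.]
bayBL [ 369. -306.   30.]
c1 [530.  51.  25.]
c2 [609. -41.  25.]
c3 [ 589. -136.   25.]
yel [388.  -6.  25.]
torch [372. 144.  25.]
mono [ 778. -216.   25.]
case [805. -62.  25.]
mug [729. 324.  25.]
pot [298. 245.  25.]
booksTL [626. 432. 110.]
TR [634. 307. 110.]
BR [454. 299. 110.]
BL [449. 423. 110.]
```

View pics/c0.png

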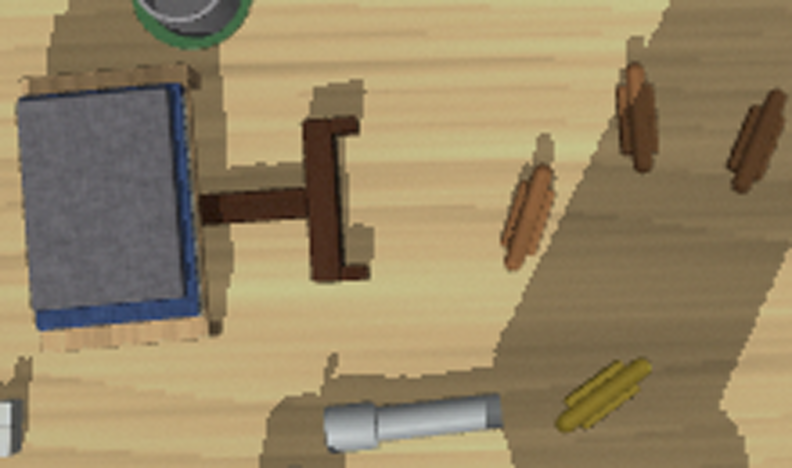

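Run:
```python
import pickle; from h import *
f=pickle.load(open("top0.pkl","rb"))
def q(x,y,z): return ray(f,[(140+x/3.6,170+y/3.6)],z)[0].round(1)
for n,a in {"c1":[(545,166),(514,268)],"c2":[(633,64),(645,168)],"c3":[(780,92),(739,190)]}.items():
    a=[q(*p,30) for p in a]; print(n,a[0][:2],a[1][:2],"mid",((a[0]+a[1])/2)[:2])
for n,p,z in [("earA",(358,124),40),("earB",(369,270),40),("backA",(304,121),40),("backB",(314,281),40),("hA",(202,194),30),("hB",(202,222),30),("shA",(193,66),72),("shB",(210,340),72),("shC",(22,78),72),("shD",(40,350),72)]:
    print(n,q(*p,z))
A=(q(358,124,40)+q(369,270,40))/2;B=(q(304,121,40)+q(314,281,40))/2
print(A,B,A-B,np.degrees(np.arctan2(*(A-B)[[1,0]])))
```

```text
c1 [569.4  34.1] [488.6  61.1] mid [529.   47.6]
c2 [649.6 -38.8] [565.7 -45.8] mid [607.65 -42.3 ]
c3 [ 624.1 -156.2] [ 546.2 -120.4] mid [ 585.15 -138.3 ]
earA [605.9 182.2  40. ]
earB [489.8 176.   40. ]
backA [609.4 225.1  40. ]
backB [482.2 219.6  40. ]
hA [553.9 308.4  30. ]
hB [531.6 308.8  30. ]
shA [651.5 307.8  72. ]
shB [438.6 298.   72. ]
shC [645.5 441.1  72. ]
shD [434.2 429.1  72. ]
[547.85 179.1   40.  ] [545.8  222.35  40.  ] [  2.05 -43.25   0.  ] -87.28627733490637
```

```bash
cat >> h.py <<'E'
from scipy.spatial.transform import Rotation as Ro
def plan(*ws):
    s=r.sense(); p=s["eef_pos"]; R=Ro.from_euler("xyz",s["tcp_rot"])
    print("t",round(s["clock"],2),"tcp",p.round(1),"yaw",np.degrees(s["tcp_rot"]).round(1),"F",s["contact_force"].round(1),"op",round(s["opening"],3),"q",s["qpos"].round(2))
    for x,y,z,yaw in ws:
        T=Ro.from_euler("xyz",[180,0,yaw],degrees=True)
        print((R.inv().apply(np.array([x,y,z])-p)/10).round(2).tolist(),np.degrees((R.inv()*T).as_rotvec()).round(1).tolist())
E
python3 -c "
from h import *
plan((545,242,190,2.5))"
```

```text
t 0.1 tcp [ 185.  -596.5  197.8] yaw [-1.80e+02  1.00e-01 -7.28e+01] F [ 0.1 -0.2  0.9] op 0.999 q [-1.27  0.35  1.63  0.    1.16 -0.  ]
[-69.42, -59.22, 0.87] [-0.0, 0.1, -75.3]
```

Request:
apply_moves:
  targets:
    - [[0.2,-69.4,-59.2,0.8,0,0,-75.3],[0.2,-69.4,-59.2,0.8,0,0,-75.3],[0.2,-69.4,-59.2,0.8,0,0,-75.3],[0.2,-69.4,-59.2,0.8,0,0,-75.3],[0.2,-69.4,-59.2,0.8,0,0,-75.3],[0.2,-69.4,-59.2,0.8,0,0,-75.3],[0.2,-69.4,-59.2,0.8,0,0,-75.3],[0.2,-69.4,-59.2,0.8,0,0,-75.3]]
  newtons: 60

```text
clock: 0.9
eef_pos: [343.0, -227.5, 195.0]
tcp_rot: [-3.141, 0.0, -0.064]
contact_force: [1.0, -0.1, 0.2]
opening: 0.597
```

```bash
python3 -c "
from h import *
plan((545,242,140,2.5))"
```

```text
t 0.9 tcp [ 343.  -227.5  195. ] yaw [-179.9    0.    -3.7] F [ 1.  -0.1  0.2] op 0.597 q [-0.59  0.01  2.06  0.    1.06 -0.53]
[17.14, -48.14, 5.55] [-0.1, 0.0, -6.2]
```

Request:
apply_moves:
  targets:
    - [[0.2,17.1,-48.1,1.0,0,0,-6.2],[0.2,17.1,-48.1,1.0,0,0,-6.2],[0.2,17.1,-48.1,2.0,0,0,-6.2],[0.2,17.1,-48.1,3.0,0,0,-6.2],[0.2,17.1,-48.1,3.0,0,0,-6.2],[0.2,17.1,-48.1,3.0,0,0,-6.2],[0.2,17.1,-48.1,3.0,0,0,-6.2],[0.2,17.1,-48.1,3.0,0,0,-6.2]]

```text
clock: 1.7
eef_pos: [500.3, 139.9, 173.2]
tcp_rot: [-3.141, 0.0, 0.044]
contact_force: [1.1, -0.4, 0.9]
opening: 0.602
```

Request:
apply_moves:
  targets:
    - [[0.2,17.1,-48.1,3.0,0,0,-6.2]]

```text
clock: 1.8
eef_pos: [515.2, 187.6, 170.1]
tcp_rot: [-3.141, 0.0, 0.153]
contact_force: [0.2, 0.2, 0.0]
opening: 0.601
```

```bash
python3 -c "
from h import *
plan((545,242,130,2.5),(545,242,5,2.5))"
```

```text
t 1.8 tcp [515.2 187.6 170.1] yaw [-180.     0.     8.8] F [0.2 0.2 0. ] op 0.601 q [0.35 0.26 1.83 0.   1.05 0.19]
[3.78, -4.92, 4.02] [-0.0, 0.0, 6.3]
[3.78, -4.91, 16.52] [-0.0, 0.0, 6.3]
```

Request:
apply_moves:
  targets:
    - [[0.2,3.8,-4.9,4.0,0,0,6.3],[0.2,3.8,-4.9,4.0,0,0,6.3],[0.2,3.8,-4.9,6.0,0,0,6.3],[0.2,3.8,-4.9,6.0,0,0,6.3]]

```text
clock: 2.2
eef_pos: [543.2, 241.6, 107.1]
tcp_rot: [3.14, 0.005, 0.045]
contact_force: [-0.5, -0.1, -0.6]
opening: 0.604
```

Run:
```python
from h import *
a=snap("top");b=snap("side")
t=cv2.resize(a["pixels"][170:290,120:260],(560,480),interpolation=cv2.INTER_CUBIC)
p=[proj(b,[[545,242,20]])[0]];print(p)
u,v=p[0].astype(int)
s=cv2.resize(b["pixels"][v-60:v+60,u-30:u+30],(240,480),interpolation=cv2.INTER_CUBIC)
cv2.imwrite("pics/g1.png",np.hstack([t,s])[:,:,::-1])
plan((545,242,5,2.5))
```

```text
[array([241.83194503, 236.11834546])]
t 2.3 tcp [544.7 241.4 110. ] yaw [-1.8e+02  1.0e-01  2.5e+00] F [ 0.1 -0.3  0.4] op 0.598 q [0.41 0.41 1.77 0.   0.96 0.37]
[0.05, -0.05, 10.5] [-0.0, 0.1, -0.0]
```

View pics/g1.png

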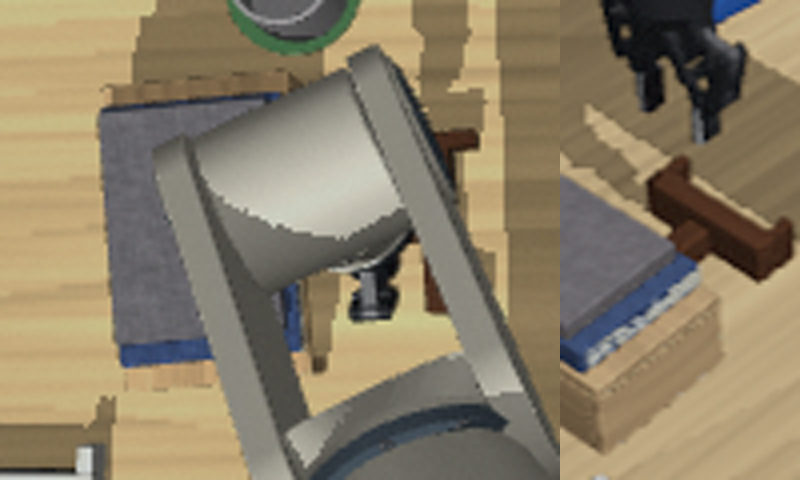

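The gripper hangs over the visible handle between the head and the mouth (side crop, fingers at about (680,110), handle at (690,240)). I'll go down and close.

Request:
apply_moves:
  targets:
    - [[0.2,0,-0.1,4,0,0,0],[0.2,0,-0.1,7,0,0,0],[0.2,0,-0.1,9,0,0,0],[0.2,0,-0.1,10.4,0,0,0],[0.2,0,-0.1,10.4,0,0,0],[-0.6,0,-0.1,10.4,0,0,0],[-0.9,0,-0.1,10.4,0,0,0],[-0.9,0,-0.1,10.4,0,0,0]]
  newtons: 70

```text
clock: 3.1
eef_pos: [545.3, 242.7, 7.2]
tcp_rot: [-3.141, -0.0, 0.043]
contact_force: [-0.2, -0.4, 0.3]
opening: 0.096
```

```bash
python3 -c "
from h import *
plan((547,182,6,2.5),(551,105,6,2.5))"
```

```text
t 3.1 tcp [545.3 242.7   7.2] yaw [-180.    -0.     2.5] F [-0.2 -0.4  0.3] op 0.096 q [0.42 0.55 1.83 0.   0.77 0.37]
[-0.09, 6.08, 0.12] [-0.0, -0.0, -0.0]
[-0.03, 13.79, 0.11] [-0.0, -0.0, -0.0]
```

Run:
```python
from h import *
b=snap("side");print(r.sense()["opening"],r.sense()["contact_force"])
u,v=proj(b,[[545,242,20]])[0].astype(int)
cv2.imwrite("pics/g2.png",cv2.resize(b["pixels"][v-60:v+40,u-60:u+70],(780,600),interpolation=cv2.INTER_CUBIC)[:,:,::-1])
```

```text
0.04970071998265253 [-0.21759689  0.16605626 -0.46755027]
```

View pics/g2.png

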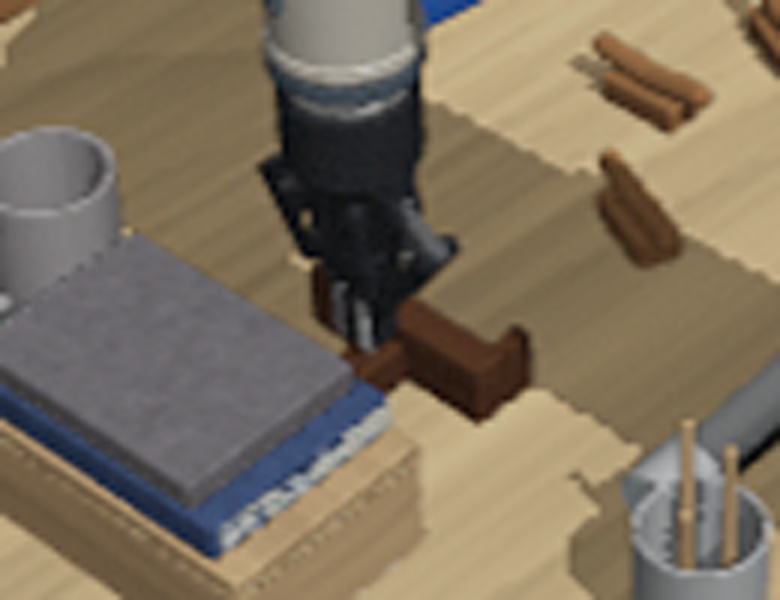

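Run:
```python
from h import *
import pickle
b=pickle.load(open("side0.pkl","rb")); n=snap("side"); a=pickle.load(open("top0.pkl","rb"))
u,v=proj(n,[[545,242,20]])[0].astype(int); print(u,v)
def c(P): return ((proj(n,P)-[u-60,v-60])*6).round(0).tolist()
print("tcp",c([[545.3,242.7,7.2]]),"c2",c([[607,-42,0],[529,47.6,36]]))
o=np.array([544,267.5]);d=np.array([0.044,-.999]);w=np.array([.999,.044])
for x,y,z in [(45,12,30),(45,-12,30),(45,-12,0),(0,-12,30),(0,-12,0),(69,-65,40),(69,-65,0),(89,-65,40),(45,-65,40),(89,65,40)]:
    print((x,y,z),c([[*(o+x*d+y*w),z]]))
# did the old vs new side image change at sweep?
df=np.abs(b["pixels"].astype(int)-n["pixels"]).sum(2)
print(df[v-10:v+15,u+5:u+35].mean())
```

```text
241 236
tcp [[365.0, 378.0]] c2 [[646.0, 104.0], [636.0, 185.0]]
(45, 12, 30) [[374.0, 319.0]]
(45, -12, 30) [[405.0, 339.0]]
(45, -12, 0) [[408.0, 379.0]]
(0, -12, 30) [[346.0, 382.0]]
(0, -12, 0) [[349.0, 422.0]]
(69, -65, 40) [[507.0, 346.0]]
(69, -65, 0) [[509.0, 401.0]]
(89, -65, 40) [[532.0, 327.0]]
(45, -65, 40) [[476.0, 370.0]]
(89, 65, 40) [[361.0, 223.0]]
45.292
```

The fingers shut above the handle. Their tips at crop (368,348) lie about 25 mm higher than the pose reading implies, and the sweep hasn't moved. I'll reopen and go down in small steps, watching the force.

Request:
apply_moves:
  targets:
    - [[0.2,0,0,-2,0,0,0],[0.2,0,0,-2,0,0,0],[0.2,0,0,-2,0,0,0],[0.2,0,0,0,0,0,0],[0.2,0,0,0.4,0,0,0],[0.2,0,0,0.4,0,0,0]]

```text
clock: 3.8
eef_pos: [543.8, 242.1, 1.5]
tcp_rot: [3.141, 0.003, 0.044]
contact_force: [-0.1, -0.5, -0.6]
opening: 0.6
```

Request:
apply_moves:
  targets:
    - [[0.2,0,0,0.4,0,0,0],[0.2,0,0,0.8,0,0,0],[0.2,0,0,0.8,0,0,0]]

```text
clock: 4.1
eef_pos: [543.6, 242.0, -6.8]
tcp_rot: [3.141, 0.004, 0.043]
contact_force: [0.8, -0.7, 0.3]
opening: 0.603
```

Request:
apply_moves:
  targets:
    - [[0.2,0,0,0.4,0,0,0],[0.2,0,0,0.8,0,0,0],[0.2,0,0,0.8,0,0,0]]

```text
clock: 4.4
eef_pos: [543.1, 241.8, -15.4]
tcp_rot: [3.141, 0.004, 0.044]
contact_force: [0.6, 0.0, -1.0]
opening: 0.601
```

Run:
```python
from h import *
b=snap("side");s=r.sense();print(s["eef_pos"],s["contact_force"])
u,v=241,236
cv2.imwrite("pics/g3.png",cv2.resize(b["pixels"][v-40:v+35,u-45:u+55],(800,600),interpolation=cv2.INTER_CUBIC)[:,:,::-1])
```

```text
[543.24272113 241.90671568 -15.18528645] [ 0.37390834 -0.19666952  0.63360259]
```

View pics/g3.png

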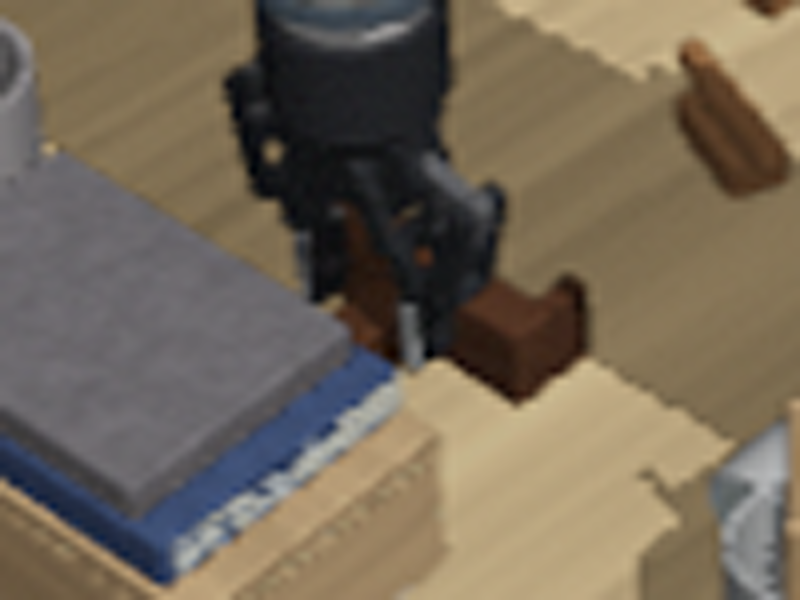

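Request:
apply_moves:
  targets:
    - [[0.2,0,0,0.3,0,0,0],[-0.9,0,0,0.3,0,0,0],[-0.9,0,0,0.3,0,0,0],[-0.9,0,0,0.3,0,0,0],[-0.9,0,0,0.3,0,0,0],[-0.9,0,0,0.3,0,0,0]]

```text
clock: 5.05
eef_pos: [543.5, 242.0, -17.8]
tcp_rot: [3.141, 0.004, 0.044]
contact_force: [-1.2, -0.4, 4.8]
opening: 0.259
```

```bash
python3 -c "
from h import *
b=snap('side')
print(proj(b,[[518,241,0],[518,241,15],[518,241,30]]))
plan((547,182,-18,2.5),(550,108,-18,2.5))"
```

```text
[[248.02862121 244.45252082]
 [247.8070036  241.07872365]
 [247.58299555 237.66725881]]
t 5.1 tcp [543.5 242.  -17.8] yaw [180.    0.2   2.5] F [-0.7 -0.7  4.9] op 0.261 q [0.42 0.59 1.84 0.   0.72 0.37]
[0.09, 6.01, 0.02] [0.0, 0.2, -0.0]
[0.07, 13.42, 0.03] [0.0, 0.2, -0.0]
```

Request:
apply_moves:
  targets:
    - [[-0.9,0,0.5,-0.2,0,0,0],[-0.9,0,2.0,-0.2,0,0,0],[-0.9,0,4.0,-0.2,0,0,0],[-0.9,0,6.0,-0.2,0,0,0],[-0.9,0,8.0,-0.2,0,0,0],[-0.9,0,8.8,-0.2,0,0,0],[-0.9,0,8.8,-0.2,0,0,0],[-0.9,0,8.8,-0.2,0,0,0]]

```text
clock: 5.9
eef_pos: [547.4, 154.1, -15.8]
tcp_rot: [3.141, 0.004, 0.043]
contact_force: [0.7, -0.4, -1.4]
opening: 0.259
```

```bash
python3 -c "
from h import *
plan((547,154,65,2.5),(615,26,65,-5.2),(615,26,-16,-5.2))"
```

```text
t 5.9 tcp [547.4 154.1 -15.8] yaw [180.    0.2   2.4] F [ 0.7 -0.4 -1.4] op 0.259 q [0.27 0.55 1.89 0.   0.7  0.23]
[-0.07, 0.01, -8.08] [0.0, 0.2, -0.0]
[6.18, 13.09, -8.1] [0.0, 0.2, 7.7]
[6.21, 13.09, 0.0] [0.0, 0.2, 7.7]
```

Request:
apply_moves:
  targets:
    - [[-0.9,0,0,-4.0,0,0,0],[-0.9,0,0,-8.0,0,0,0],[-0.9,2.0,4.3,-8.1,0,0,2.5],[-0.9,4.0,8.5,-8.1,0,0.2,5],[-0.9,6.2,12.5,-8.1,0,0.2,7.7],[-0.9,6.2,13.1,-8.1,0,0.2,7.7],[-0.9,6.2,13.1,-8.1,0,0.2,7.7],[-0.9,6.2,13.1,-8.1,0,0.2,7.7]]

```text
clock: 6.7
eef_pos: [614.4, 27.1, 64.7]
tcp_rot: [3.141, 0.001, -0.091]
contact_force: [-0.4, 0.5, -0.8]
opening: 0.26
```

Run:
```python
from h import *
plan((615,26,-16,-5.2))
a=snap("top");b=snap("side")
u,v=proj(b,[[600,-20,30]])[0].astype(int)
t=cv2.resize(a["pixels"][170:270,240:373],(400,300),interpolation=cv2.INTER_CUBIC)
s=cv2.resize(b["pixels"][v-50:v+50,u-66:u+67],(400,300),interpolation=cv2.INTER_CUBIC)
cv2.imwrite("pics/g4.png",np.hstack([t,s])[:,:,::-1])
print(u,v)
```

```text
t 6.7 tcp [614.4  27.1  64.7] yaw [ 1.8e+02  1.0e-01 -5.2e+00] F [-0.4  0.5 -0.8] op 0.26 q [ 0.04  0.49  1.76 -0.    0.89  0.13]
[0.08, 0.1, 8.07] [0.0, 0.1, 0.0]
285 190
```

View pics/g4.png

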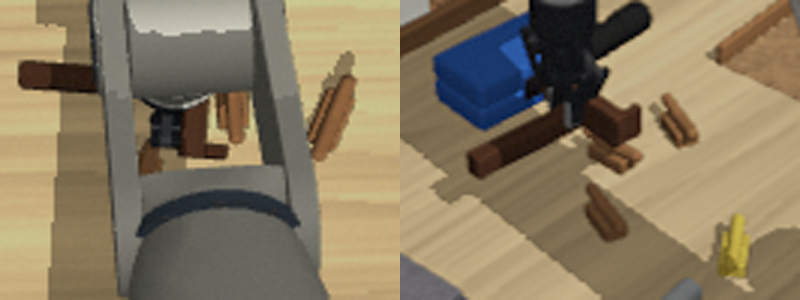

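```bash
cat >> h.py <<'E'
G=25.5
def sw(tx,ty,yaw,pts,zu):
    # sweep-frame points to world, from tcp reading (sweep dir = yaw-90+~0.2)
    a=np.radians(yaw-90); d=np.array([np.cos(a),np.sin(a)]); w=np.array([-d[1],d[0]])
    return [[*(np.array([tx,ty])+(x-G)*d+y*w),z+zu] for x,y,z in pts]
E
python3 - <<'E'
from h import *
b=snap("side")
print(proj(b,sw(614.5,26.8,-5.2,[(89,-65,40),(69,-65,40),(-105,-12,30),(-105,-12,0),(45,-65,40)],81)).round(1))
u,v=285,190
im=b["pixels"][v-50:v+50,u-66:u+67]
m=(im[:,:,0]>1.5*im[:,:,2])&(im.sum(2)<230)&(im[:,:,0]>im[:,:,1]*1.3)
n,l,st,c=cv2.connectedComponentsWithStats(m.astype(np.uint8))
for i in range(1,n):
    if st[i,4]>60: print(st[i]+[u-66,v-50,0,0,0])
E
```

```text
[[299.9 174.9]
 [295.4 177.2]
 [245.  193.2]
 [245.5 200.3]
 [290.1 180. ]]
[219 140  34  19 260]
[279 172  20  26 315]
[241 175  35  25 333]
[281 201  13  19 144]
```

Request:
apply_moves:
  targets:
    - [[-0.9,0.1,0.1,3.0,0,0,0],[-0.9,0.1,0.1,5.5,0,0,0],[-0.9,0.1,0.1,7.2,0,0,0],[-0.9,0.1,0.1,8.1,0,0,0],[-0.9,0.1,0.1,8.1,0,0,0]]

```text
clock: 7.35
eef_pos: [615.1, 27.1, -16.6]
tcp_rot: [3.141, 0.001, -0.089]
contact_force: [-0.6, -0.1, -2.3]
opening: 0.256
```

```bash
python3 -c "
from h import *
plan((592,-160,-16.5,-5.2),(575,-300,-16.5,-5.2))"
```

```text
t 7.35 tcp [615.1  27.1 -16.6] yaw [ 1.8e+02  1.0e-01 -5.1e+00] F [-0.6 -0.1 -2.3] op 0.256 q [ 0.04  0.61  1.79 -0.    0.75  0.13]
[-0.65, 18.84, 0.01] [0.0, 0.1, 0.1]
[-1.1, 32.93, 0.02] [0.0, 0.1, 0.1]
```

Request:
apply_moves:
  targets:
    - [[-0.9,0,1.0,0,0,0,0],[-0.9,-0.1,3.0,0,0,0,0],[-0.9,-0.2,5.5,0,0,0,0],[-0.9,-0.3,8.0,0,0,0,0],[-0.9,-0.4,10.5,0,0,0,0],[-0.9,-0.4,13.0,0,0,0,0],[-0.9,-0.5,15.5,0,0,0,0],[-0.9,-0.6,17.5,0,0,0,0]]

```text
clock: 8.15
eef_pos: [593.7, -148.3, -15.7]
tcp_rot: [3.141, 0.0, -0.089]
contact_force: [0.5, 1.3, -2.2]
opening: 0.263
```

Run:
```python
from h import *
plan((592,-160,-16.5,-5.2),(575,-300,-16.5,-5.2))
a=snap("top");b=snap("side")
u,v=proj(b,[[600,-220,30]])[0].astype(int)
t=cv2.resize(a["pixels"][170:290,320:480],(400,300),interpolation=cv2.INTER_CUBIC)
s=cv2.resize(b["pixels"][v-50:v+50,u-66:u+67],(400,300),interpolation=cv2.INTER_CUBIC)
cv2.imwrite("pics/g5.png",np.hstack([t,s])[:,:,::-1])
print(u,v)
```

```text
t 8.15 tcp [ 593.7 -148.3  -15.7] yaw [180.    0.   -5.1] F [ 0.5  1.3 -2.2] op 0.263 q [-0.25  0.6   1.8  -0.    0.74 -0.16]
[-0.06, 1.18, 0.08] [0.0, 0.0, 0.1]
[-0.52, 15.28, 0.1] [0.0, 0.0, 0.1]
323 166
```

View pics/g5.png

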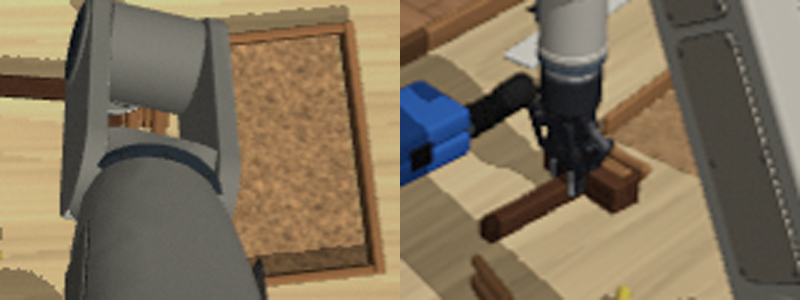

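Request:
apply_moves:
  targets:
    - [[-0.9,-0.3,1.8,0,0,0,0],[-0.9,-0.6,4.2,0,0,0,0],[-0.9,-0.9,6.6,0,0,0,0],[-0.9,-1.2,9.0,0,0,0,0],[-0.9,-1.4,11.4,0,0,0,0],[-0.9,-1.4,13.4,0,0,0,0],[-0.9,-1.4,14.8,0,0,0,0],[-0.9,-1.4,15.5,0,0,0,0]]

```text
clock: 9.05
eef_pos: [565.9, -303.3, -15.2]
tcp_rot: [3.14, -0.0, -0.091]
contact_force: [0.3, 2.2, 0.4]
opening: 0.258
```

```bash
python3 -c "
from h import *
plan((572,-240,-16,-5.2),(572,-240,65,-5.2))"
```

```text
t 9.05 tcp [ 565.9 -303.3  -15.2] yaw [179.9  -0.   -5.2] F [0.3 2.2 0.4] op 0.258 q [-0.49  0.63  1.73 -0.    0.78 -0.4 ]
[0.03, -6.35, 0.07] [0.1, -0.0, -0.0]
[0.03, -6.34, -8.03] [0.1, -0.0, -0.0]
```

Request:
apply_moves:
  targets:
    - [[-0.9,0,-2.5,0,0,0,0],[-0.9,0,-6.3,0,0,0,0],[-0.9,0,-6.3,-4.0,0,0,0],[-0.9,0,-6.3,-8.0,0,0,0],[-0.9,0,-8.0,-8.0,0,0,0],[-0.9,0,-12.0,-8.0,0,0,0],[-0.9,0,-16,-8.0,0,0,0],[-0.9,0,-20,-8.0,0,0,0]]

```text
clock: 9.85
eef_pos: [583.8, -102.0, 64.2]
tcp_rot: [3.14, -0.0, -0.092]
contact_force: [0.8, 0.3, -1.8]
opening: 0.26
```

```bash
python3 -c "
from h import *
plan((541,118,65,-10),(541,118,-16,-10))"
```

```text
t 9.85 tcp [ 583.8 -102.    64.2] yaw [179.9  -0.   -5.2] F [ 0.8  0.3 -1.8] op 0.26 q [-0.17  0.46  1.81 -0.    0.87 -0.08]
[-6.28, -21.52, -0.11] [0.1, -0.0, 4.8]
[-6.28, -21.53, 7.99] [0.1, -0.0, 4.8]
```

Request:
apply_moves:
  targets:
    - [[-0.9,-1.2,-4.5,0,0,0,1],[-0.9,-2.4,-9,0,0,0,2],[-0.9,-3.6,-13.5,0,0,0,3],[-0.9,-5,-18,0,0,0,4],[-0.9,-6.3,-21.5,0,0,0,4.8],[-0.9,-6.3,-21.5,0,0,0,4.8],[-0.9,-6.3,-21.5,0,0,0,4.8]]

```text
clock: 10.55
eef_pos: [540.1, 118.9, 63.5]
tcp_rot: [3.14, 0.0, -0.172]
contact_force: [-0.9, -0.6, -1.5]
opening: 0.259
```

Run:
```python
from h import *
plan((541,118,-16,-10))
a=snap("top");b=snap("side")
u,v=proj(b,[[530,50,30]])[0].astype(int)
t=cv2.resize(a["pixels"][160:300,240:480],(480,280),interpolation=cv2.INTER_CUBIC)
s=cv2.resize(b["pixels"][v-50:v+43,u-53:u+53],(320,280),interpolation=cv2.INTER_CUBIC)
cv2.imwrite("pics/g6.png",np.hstack([t,s])[:,:,::-1])
print(u,v)
```

```text
t 10.55 tcp [540.1 118.9  63.5] yaw [179.9   0.   -9.9] F [-0.9 -0.6 -1.5] op 0.259 q [ 0.21  0.41  1.9  -0.    0.83  0.39]
[0.1, 0.06, 7.95] [0.1, 0.0, 0.1]
286 208
```

View pics/g6.png

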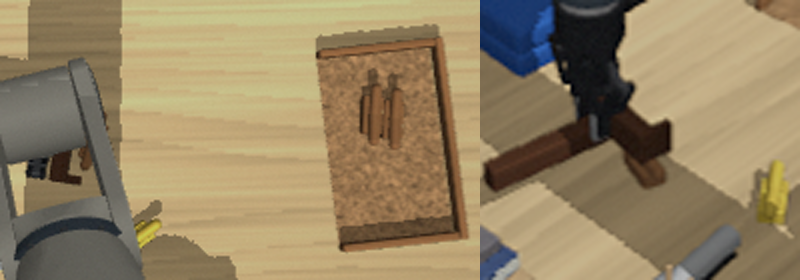

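Both cleats are side by side in the bay, at crop (372,112) and (395,117), which is about pixel (426–438, 217). Next is the third cleat.

Request:
apply_moves:
  targets:
    - [[-0.9,0.1,0,3.0,0,0,0],[-0.9,0.1,0,5.5,0,0,0],[-0.9,0.1,0,7.2,0,0,0],[-0.9,0.1,0,8.0,0,0,0],[-0.9,0.1,0,8.0,0,0,0]]

```text
clock: 11.15
eef_pos: [541.5, 115.9, -16.8]
tcp_rot: [3.139, 0.001, -0.177]
contact_force: [0.5, 0.3, -1.7]
opening: 0.261
```

```bash
python3 -c "
from h import *
plan((475,-280,-16,-10))"
```

```text
t 11.15 tcp [541.5 115.9 -16.8] yaw [ 1.799e+02  1.000e-01 -1.010e+01] F [ 0.5  0.3 -1.7] op 0.261 q [ 0.21  0.54  1.93 -0.    0.68  0.39]
[0.4, 40.14, 0.0] [0.1, 0.1, -0.1]
```

Request:
apply_moves:
  targets:
    - [[-0.9,0,1.0,0,0,0,0],[-0.9,0,3.0,0,0,0,0],[-0.9,0.1,5.5,0,0,0,0],[-0.9,0.1,8.0,0,0,0,0],[-0.9,0.1,10.5,0,0,0,0],[-0.9,0.1,13.0,0,0,0,0],[-0.9,0.2,15.5,0,0,0,0],[-0.9,0.2,18,0,0,0,0]]

```text
clock: 11.95
eef_pos: [511.9, -63.7, -15.9]
tcp_rot: [3.139, -0.0, -0.177]
contact_force: [-0.2, -0.4, -2.2]
opening: 0.261
```

```bash
python3 -c "
from h import *
plan((475,-280,-16,-10))"
```

```text
t 11.95 tcp [511.9 -63.7 -15.9] yaw [179.9  -0.  -10.2] F [-0.2 -0.4 -2.2] op 0.261 q [-0.13  0.5   2.01 -0.    0.63  0.06]
[0.18, 21.94, 0.06] [0.1, -0.0, -0.2]
```

Request:
apply_moves:
  targets:
    - [[-0.9,0,2.2,0,0,0,0],[-0.9,0,4.7,0,0,0,0],[-0.9,0.1,7.2,0,0,0,0],[-0.9,0.1,9.7,0,0,0,0],[-0.9,0.1,12.2,0,0,0,0],[-0.9,0.1,14.7,0,0,0,0],[-0.9,0.2,17,0,0,0,0],[-0.9,0.2,18.5,0,0,0,0]]

```text
clock: 12.75
eef_pos: [480.9, -248.6, -14.9]
tcp_rot: [3.139, -0.001, -0.179]
contact_force: [-0.1, 1.4, -1.5]
opening: 0.262
```

Request:
apply_moves:
  targets:
    - [[-0.9,0,1.8,0,0,0,0],[-0.9,0,3.2,0,0,0,0],[-0.9,0,3.7,0,0,0,0],[-0.9,0,3.7,0,0,0,0],[-0.9,0,1.0,0,0,0,0],[-0.9,0,-1.5,0,0,0,0],[-0.9,0,-1.5,-5,0,0,0],[-0.9,0,-1.5,-9,0,0,0]]

```text
clock: 13.55
eef_pos: [483.1, -231.6, 75.5]
tcp_rot: [3.14, 0.001, -0.177]
contact_force: [1.1, -0.7, -1.2]
opening: 0.264
```

```bash
python3 -c "
from h import *
plan((500,-60,80,-10))"
```

```text
t 13.55 tcp [ 483.1 -231.6   75.5] yaw [ 1.799e+02  1.000e-01 -1.010e+01] F [ 1.1 -0.7 -1.2] op 0.264 q [-0.45  0.37  1.93 -0.    0.84 -0.27]
[-1.35, -17.19, -0.48] [0.1, 0.1, -0.1]
```

```bash
python3 -c "
from h import *
plan((525,70,80,55))
a=snap('top'); cv2.imwrite('pics/bay.png',cv2.resize(a['pixels'][160:300,380:490],(660,840))[:,:,::-1][:600])
p=a['pixels'][185:285,395:470].astype(int)
"
```

```text
t 13.55 tcp [ 483.1 -231.6   75.5] yaw [ 1.799e+02  1.000e-01 -1.010e+01] F [ 1.1 -0.7 -1.2] op 0.264 q [-0.45  0.37  1.93 -0.    0.84 -0.27]
[-1.18, -30.43, -0.51] [0.1, 0.1, -65.1]
```

Request:
apply_moves:
  targets:
    - [[-0.9,-0.1,-4,-0.5,0,0,-8],[-0.9,-0.2,-8,-0.5,0,0,-16],[-0.9,-0.4,-12,-0.5,0,0,-24],[-0.9,-0.6,-16,-0.5,0,0,-32],[-0.9,-0.8,-20,-0.5,0,0,-40],[-0.9,-1,-24,-0.5,0,0,-48],[-0.9,-1.1,-28,-0.5,0,0,-56],[-0.9,-1.2,-30.4,-0.5,0,0,-64]]

```text
clock: 14.4
eef_pos: [528.7, 70.9, 85.5]
tcp_rot: [3.132, -0.0, 0.948]
contact_force: [1.2, -1.3, -1.1]
opening: 0.258
```

Run:
```python
from h import *
plan((535,95,80,115))
a=snap("top")
cv2.imwrite("pics/bay.png",cv2.resize(a["pixels"][160:300,380:490],(440,560),interpolation=cv2.INTER_CUBIC)[:,:,::-1])
```

```text
t 14.4 tcp [528.7  70.9  85.5] yaw [179.5  -0.   54.3] F [ 1.2 -1.3 -1.1] op 0.258 q [ 0.13  0.35  1.93 -0.01  0.85 -0.81]
[2.33, -0.9, 0.54] [0.5, 0.3, -60.7]
```

View pics/bay.png

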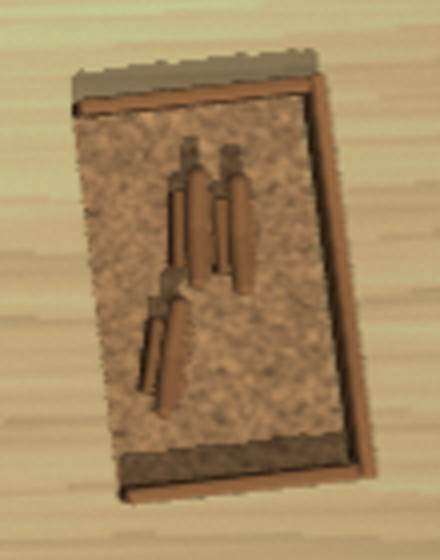

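All three cleats lie well inside the bay. The third, at crop (162,345), has its centre about 35 mm in from the mouth line at crop x≈107. I'll carry on turning the sweep.

Request:
apply_moves:
  targets:
    - [[-0.9,0.5,0,0,0,0,-8],[-0.9,1,-0.5,0,0,0,-16],[-0.9,1.5,-0.7,0,0,0,-24],[-0.9,2.3,-0.9,0,0,0,-32],[-0.9,2.3,-0.9,0,0,0,-40],[-0.9,2.3,-0.9,0,0,0,-48],[-0.9,2.3,-0.9,0,0,0,-56],[-0.9,2.3,-0.9,0,0,0,-64]]

```text
clock: 15.25
eef_pos: [534.8, 97.4, 85.3]
tcp_rot: [3.136, 0.008, 2.079]
contact_force: [-0.2, 0.0, -1.6]
opening: 0.263
```

```bash
python3 -c "
from h import *
plan((535,95,80,170),(549,222,80,182))"
```

```text
t 15.25 tcp [534.8  97.4  85.3] yaw [179.7   0.4 119.1] F [-0.2  0.  -1.6] op 0.263 q [ 0.18  0.36  1.91 -0.01  0.86 -1.89]
[-0.21, -0.1, 0.53] [0.1, 0.6, -50.9]
[10.2, 7.3, 0.49] [0.0, 0.6, -62.9]
```

Request:
apply_moves:
  targets:
    - [[-0.9,0,0,0.2,0,0,-8],[-0.9,0,0,0.2,0,0,-16],[-0.9,0,0,0.3,0,0,-24],[-0.9,0,0,0.4,0,0,-32],[-0.9,1.5,1.2,0.5,0,0.4,-40],[-0.9,4,2.9,0.5,0,0.4,-48],[-0.9,7,5.1,0.5,0,0.5,-56],[-0.9,9.4,6.7,0.5,0,0.6,-62.5]]

```text
clock: 16.05
eef_pos: [547.6, 214.1, 79.8]
tcp_rot: [3.14, 0.0, -3.108]
contact_force: [1.0, 0.3, -1.5]
opening: 0.262
```

```bash
python3 -c "
from h import *
plan((549,222,60,182.6),(549,222,-17.5,182.6))"
```

```text
t 16.05 tcp [547.6 214.1  79.8] yaw [ 179.9    0.  -178.1] F [ 1.   0.3 -1.5] op 0.262 q [ 0.37  0.43  1.81  0.    0.9  -2.81]
[-0.17, 0.78, 1.98] [0.1, 0.0, -0.7]
[-0.17, 0.78, 9.73] [0.1, 0.0, -0.7]
```

Request:
apply_moves:
  targets:
    - [[-0.9,-0.2,0.4,3.5,0,0,-0.7],[-0.9,-0.2,0.4,6.5,0,0,-0.7],[-0.9,-0.2,0.4,8.5,0,0,-0.7],[-0.9,-0.2,0.4,9.7,0,0,-0.7],[-0.9,-0.2,0.4,9.8,0,0,-0.7],[0.1,-0.2,0.4,9.8,0,0,-0.7],[0.1,-0.2,0.4,9.8,0,0,-0.7],[0.1,-0.2,0.4,9.8,0,0,-0.7]]

```text
clock: 16.85
eef_pos: [550.0, 218.4, -17.6]
tcp_rot: [3.14, 0.001, -3.096]
contact_force: [-0.3, -1.1, 0.5]
opening: 0.549
```

```bash
python3 -c "
from h import *
plan((549,222,60,182.6),(549,222,-17.5,182.6))"
```

```text
t 16.85 tcp [550.  218.4 -17.6] yaw [ 1.799e+02  1.000e-01 -1.774e+02] F [-0.3 -1.1  0.5] op 0.549 q [ 0.37  0.58  1.85  0.    0.71 -2.81]
[0.07, 0.37, -7.76] [0.1, 0.1, 0.0]
[0.08, 0.36, -0.01] [0.1, 0.1, 0.0]
```

Request:
apply_moves:
  targets:
    - [[0.1,0,0,-4,0,0,0],[0.1,0,0,-8,0,0,0],[0.1,0,-3,-8,0,0,8],[0.1,0,-7,-8,0,0,16],[0.1,0,-11.7,-8,0,0,24],[0.1,0,-11.7,-8,0,0,32],[0.1,0,-11.7,-8,0,0,40],[0.1,0,-11.7,-8,0,0,48]]

```text
clock: 17.65
eef_pos: [555.5, 100.8, 62.7]
tcp_rot: [3.139, 0.0, 2.343]
contact_force: [0.2, -0.3, 0.3]
opening: 0.551
```

Request:
apply_moves:
  targets:
    - [[0.1,0,0,0,0,0,8],[0.1,0,0,0,0,0,16],[0.1,0,0,0,0,0,24],[0.1,0,0,0,0,0,32],[0.1,0,0,0,0,0,40],[0.1,0,0,0,0,0,48],[0.1,0,0,0,0,0,56],[0.1,0,0,0,0,0,64]]

```text
clock: 18.45
eef_pos: [555.8, 100.8, 63.2]
tcp_rot: [3.139, -0.003, 1.22]
contact_force: [0.3, 0.6, -0.1]
opening: 0.553
```

```bash
python3 -c "
from h import *
plan((555.4,101,62,2.6))"
```

```text
t 18.45 tcp [555.8 100.8  63.2] yaw [179.9  -0.2  69.9] F [ 0.3  0.6 -0.1] op 0.553 q [ 0.18  0.42  1.88  0.    0.84 -1.04]
[0.0, -0.05, 0.12] [0.0, -0.2, 67.3]
```

Request:
apply_moves:
  targets:
    - [[0.1,0,0,0,0,0,8],[0.1,0,0,0,0,0,16],[0.1,0,0,0,0,0,24],[0.1,0,0,0,0,0,32],[0.1,0,0,0,0,0,40],[0.1,0,0,0,0,0,48],[0.1,0,0,0,0,0,56.5],[0.1,0,0,0,0,0,65]]

```text
clock: 19.25
eef_pos: [556.0, 100.7, 63.6]
tcp_rot: [-3.14, -0.004, 0.079]
contact_force: [0.5, -0.2, -0.7]
opening: 0.549
```

Run:
```python
from h import *
plan((555.4,101,-17,2.6))
a=snap("top");b=snap("side")
u,v=proj(b,[[553,150,30]])[0].astype(int)
t=cv2.resize(a["pixels"][180:280,180:320],(420,300),interpolation=cv2.INTER_CUBIC)
s=cv2.resize(b["pixels"][v-50:v+50,u-60:u+60],(360,300),interpolation=cv2.INTER_CUBIC)
cv2.imwrite("pics/g7.png",np.hstack([t,s])[:,:,::-1]); print(u,v)
G0=(551.2,192.9);d=np.array([-.046,.999]);w=np.array([.999,.046])
for P in [(-105,-12,30),(-105,12,30),(45,-65,40),(89,-65,40),(45,65,40)]:
    X=[[*(np.array(G0)+P[0]*d+P[1]*w),P[2]]]
    print(P,((proj(b,X)[0]-[u-60,v-50])*3+[420,0]).round(),((proj(a,X)[0]-[180,180])*3).round())
```

```text
t 19.25 tcp [556.  100.7  63.6] yaw [-179.9   -0.2    4.5] F [ 0.5 -0.2 -0.7] op 0.549 q [0.18 0.42 1.88 0.   0.84 0.1 ]
[-0.09, -0.02, 8.06] [-0.1, -0.2, 1.9]
260 219
(-105, -12, 30) [647. 128.] [279. 136.]
(-105, 12, 30) [631. 119.] [277. 111.]
(45, -65, 40) [588. 211.] [126. 203.]
(89, -65, 40) [559. 233.] [ 79. 206.]
(45, 65, 40) [503. 158.] [117.  66.]
```

View pics/g7.png

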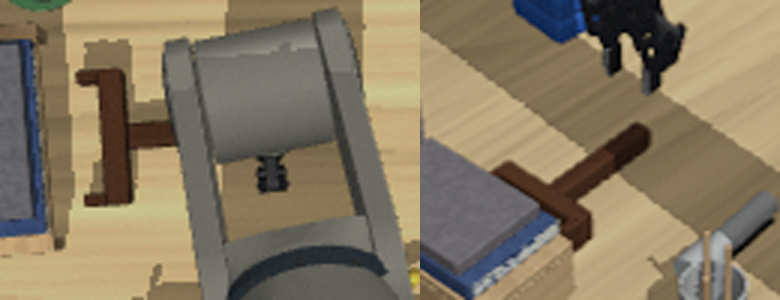

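The sweep is flat, with its head toward the mouth: head back corners at crop (131,203) and (122,70), tail at (650,135). It sits about 5 mm further −y than reckoned, so I'll correct for that and take the tail.

Request:
apply_moves:
  targets:
    - [[0.1,-0.1,0.4,3,0,0,1.9],[0.1,-0.1,0.4,5.5,0,0,1.9],[0.1,-0.1,0.4,7.3,0,0,1.9],[0.1,-0.1,0.4,8.0,0,0,1.9],[-0.9,-0.1,0.4,8.0,0,0,1.9],[-0.9,-0.1,0.4,8.0,0,0,1.9],[-0.9,-0.1,0.4,8.0,0,0,1.9],[-0.9,-0.1,0.4,8.0,0,0,1.9]]

```text
clock: 20.15
eef_pos: [556.2, 96.9, -15.6]
tcp_rot: [-3.14, -0.005, 0.05]
contact_force: [0.6, -1.6, -0.4]
opening: 0.259
```

```bash
python3 -c "
from h import *
plan((552,175,-16.5,2.6),(549.5,235,-16.5,2.6))"
```

```text
t 20.15 tcp [556.2  96.9 -15.6] yaw [-179.9   -0.3    2.9] F [ 0.6 -1.6 -0.4] op 0.259 q [0.17 0.55 1.91 0.   0.68 0.12]
[-0.03, -7.82, 0.11] [-0.1, -0.3, 0.3]
[0.03, -13.83, 0.12] [-0.1, -0.3, 0.3]
```

Request:
apply_moves:
  targets:
    - [[-0.9,0,-1,0,0,0,0],[-0.9,0,-3,0,0,0,0],[-0.9,0,-5,0,0,0,0],[-0.9,0,-7,0,0,0,0],[-0.9,0,-9,0,0,0,0],[-0.9,0,-11,0,0,0,0],[-0.9,0,-12,0,0,0,0],[-0.9,0,-12.5,0,0,0,0]]

```text
clock: 20.95
eef_pos: [549.9, 222.9, -15.2]
tcp_rot: [-3.14, -0.006, 0.052]
contact_force: [1.2, -0.1, -0.7]
opening: 0.257
```

Request:
apply_moves:
  targets:
    - [[-0.9,0,-0.3,0,0,0,0],[-0.9,0,-0.6,0,0,0,0],[-0.9,0,-0.9,0,0,0,0]]

```text
clock: 21.25
eef_pos: [549.4, 231.6, -15.2]
tcp_rot: [-3.14, -0.005, 0.051]
contact_force: [0.1, -0.7, -0.2]
opening: 0.265
```

Request:
apply_moves:
  targets:
    - [[-0.9,0,-0.2,0,0,0,0],[-0.9,0,-0.4,0,0,0,0],[-0.9,0,-0.5,0,0,0,0]]

```text
clock: 21.55
eef_pos: [549.2, 236.6, -15.2]
tcp_rot: [-3.14, -0.005, 0.051]
contact_force: [-0.7, -0.3, -1.4]
opening: 0.256
```

Request:
apply_moves:
  targets:
    - [[-0.9,0,-0.2,0,0,0,0],[-0.9,0,-0.3,0,0,0,0]]

```text
clock: 21.75
eef_pos: [549.1, 239.6, -15.2]
tcp_rot: [-3.14, -0.005, 0.051]
contact_force: [-0.1, -0.2, -0.7]
opening: 0.258
```

Request:
apply_moves:
  targets:
    - [[-0.9,0,-0.2,0,0,0,0],[-0.9,0,-0.4,0,0,0,0]]

```text
clock: 21.95
eef_pos: [549.3, 242.2, -15.2]
tcp_rot: [3.141, -0.006, 0.052]
contact_force: [7.3, -19.3, -1.5]
opening: 0.257
```

Request:
apply_moves:
  targets:
    - [[-0.9,0,-0.2,0,0,0,0],[-0.9,0,-0.3,0,0,0,0]]

```text
clock: 22.15
eef_pos: [550.0, 242.3, -15.3]
tcp_rot: [3.137, -0.006, 0.054]
contact_force: [8.7, -23.6, -1.2]
opening: 0.258
```

Back-wall contact: 19–24 N at y≈242, where the wall was expected. I'll ease off 2 mm and release.

Request:
apply_moves:
  targets:
    - [[-0.9,0,0.2,0,0,0,0],[-0.9,0,0.2,0,0,0,0],[-0.1,0,0.2,0,0,0,0],[0.1,0,0.2,0,0,0,0],[0.1,0,0.2,0,0,0,0],[0.1,0,0.2,-3,0,0,0],[0.1,0,0.2,-7,0,0,0],[0.1,0,0.2,-11,0,0,0]]

```text
clock: 22.95
eef_pos: [548.7, 240.8, 95.5]
tcp_rot: [3.136, -0.005, 0.055]
contact_force: [0.4, 0.0, -0.2]
opening: 0.55
```

Request:
apply_moves:
  targets:
    - [[0.1,0,4,-4,0,0,0],[0.1,0,9,-5,0,0,0],[0.1,0,14,-5,0,0,0],[0.1,0,18,-5,0,0,0],[0.1,0,21,-5,0,0,0],[0.1,0,21,-5,0,0,0],[0.1,0,21,-5,0,0,0],[0.1,0,21,-5,0,0,0]]

```text
clock: 23.75
eef_pos: [559.8, 32.4, 146.5]
tcp_rot: [3.137, -0.005, 0.055]
contact_force: [-0.3, 0.5, 0.4]
opening: 0.549
```

Run:
```python
from h import *
plan()
a=snap("top");b=snap("side")
u,v=proj(b,[[548,300,30]])[0].astype(int)
t=cv2.resize(a["pixels"][150:330,130:490],(540,270),interpolation=cv2.INTER_CUBIC)
c=cv2.resize(a["pixels"][190:280,140:275],(405,270),interpolation=cv2.INTER_CUBIC)
s=cv2.resize(b["pixels"][v-45:v+45,u-45:u+45],(270,270),interpolation=cv2.INTER_CUBIC)
e=cv2.resize(a["pixels"][175:290,395:480],(200,270),interpolation=cv2.INTER_CUBIC)
im=np.zeros((540,800,3),np.uint8); im[:270,:540]=t; im[:270,540-10:800]=s
im[270:,:405]=c; im[270:,420:620]=e
cv2.imwrite("pics/end.png",im[:,:,::-1])
```

```text
t 23.75 tcp [559.8  32.4 146.5] yaw [179.7  -0.3   3.2] F [-0.3  0.5  0.4] op 0.549 q [ 0.06  0.31  1.83 -0.01  1.    0.01]
```

View pics/end.png

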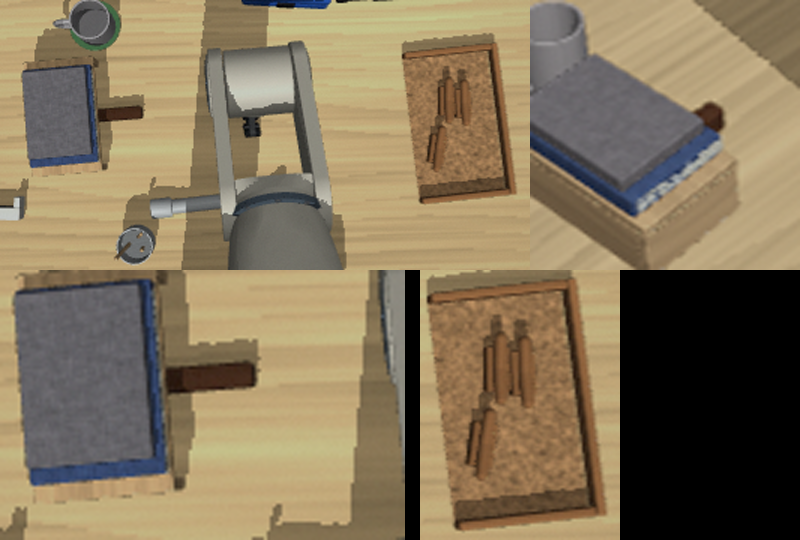

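The handle end sticks out of the mouth at crop (255,375), with the sweep flat. All three cleats are in the bay and the bystanders in view look untouched. One numeric check of the depth, then I'll hand in.

Run:
```python
from h import *
import pickle
a=pickle.load(open("top0.pkl","rb"))
X=ray(a,[(140+255/3,190+105/3)],30)[0]; d=np.array([-.046,.999]); w=np.array([.999,.046])
sh=np.array([545,303])+65*d
t=(X[:2]-sh)@d; print("tail",X,"shelf x tail",t,"front",t+194,"y",(X[:2]-sh)@w)
bay=np.array([513,-381])
f=snap("top")
for p in [(487,448),(502,365),(524,370)]:
    Y=ray(f,[(395+(p[0]-420)*85/200,175+(p[1]-270)*115/270)],28)[0][:2]-bay; print("cleat bay x,y",Y@w,Y@d)
o=a["pixels"].astype(int);n=f["pixels"].astype(int)
for k,(u,v) in {"case":(322,135),"mono":(375,143),"mug":(190,164),"pot":(220,313),"torchL":(240,288)}.items():
    print(k,np.abs(o-n)[v-12:v+12,u-12:u+12].sum(2).mean().round(1))
r.sign_off()
```

```text
tail [548.60784764 225.53011551  30.        ] shelf x tail -142.56598059481232 front 51.434019405187684 y 0.040625104266931444
cleat bay x,y -51.37194095261288 40.2577238362701
cleat bay x,y 48.860591121656 12.496966397920518
cleat bay x,y 40.77929487912468 -14.012215191856432
case 100.9
mono 48.6
mug 4.1
pot 3.8
torchL 3.6
the job is handed in; nothing more can be done
```

I drew the sweep out of the shelf and swept all three cleats into the bay: two in one stroke, the third in a second. I then put the sweep back head first by its tail and handed in at about 24 s. I have no verdict from the judge.

**Last checks:**
- **Cleats:** all three are in the bay. Their centres are at bay y of about 40, 12 and −14 mm, and the limit is 70. The gripper was not seen to touch any cleat.
- **Sweep:** it looks flat in the pictures, with the ear tips about 2 mm from the back wall (shelf x ≈ 51 mm). That fits the 19–24 N back-wall contact I felt, after which I backed off 2 mm. The tail sticks out of the mouth, and the gripper is clear of everything.
- **Bystanders:** the mug, pot and torch image patches are unchanged. The case and monocular patches differ more (101 and 49 on my pixel-difference score). I put that down to the arm's shadow having moved, because the arm never went to them, but I did not measure their positions.

**What disagreed:** the TCP height reading was about 25 mm below where the fingertips really were. My first grasp therefore closed above the handle without moving it. I corrected for that offset from then on.

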